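Lock the stop nut of a flatbread press

TASK

Lock the thickness setting of the flatbread press: slide the open-ended spanner fully home onto the square stop nut, lying flat with its handle beside the upright brace post so that the post keeps the nut from turning, then swing the locknut lever clockwise (seen from above) past its stiff part until it is solid, and tighten it there with about 9 to 12 N at the knob, no more. The stop nut must keep its setting (the spanner's slack is all right); leave the spanner on the nut, the lever tight and the other kitchen things where they are.

Things in the scene. Friction and masses are not known exactly. Their poses are not given: they have to be found in the camera images.
- press: low cast flatbread press fixed to the counter; origin on the axis of its upright stop stud, at counter level. Round platens (200 mm across, 44 mm high) lie 210 mm along its +y. Base plate 12 mm thick, 100 mm wide (x), from y = -205 to 120 mm; stud 18 mm thick, top at 54 mm. The spanner is to lie on the plate, handle along the press's -y
- brace_post: round steel post 14 mm thick, standing 26 mm high on the base plate at x = -19.5, y = -182 mm in the press frame; origin at its foot on the plate. It blocks the spanner handle from swinging clockwise (towards the press's -x)
- nut_centre (a point): centre of the square brass stop nut, 40 x 40 mm across flats, 14 mm high, its underside 2 mm above the base plate; axes x and y square to its flats, z up. It turns about the stud with slight friction (0.03 N m), less than the drag of the locknut above it, so it turns along with the lever unless held
- stop_nut (a joint): angle of the stop nut about the stud (rad), counter-clockwise from above positive; at 0 its flats are square to the press. It starts between 0 and 0.08 and, with the spanner braced, gives way clockwise by its slack of up to about 0.2 rad
- lever_knob (a point): on the axis of the round black upright knob (18 mm thick, z 46 to 85 mm; point at z 67) of the locknut lever, 70 mm from the stud axis; x axis outward along the lever. Lever 14 mm wide, top at z 48; hub underside at z 30, above the nut. Starts to the press's +y, turns clockwise: light (1 to 4 N) for an unknown 0.15 to 0.6 rad, 4 to 7 N for 0.2 rad more (besides the nut's slack), then solid
- spanner: flat steel open-ended spanner, 12 mm thick, about 250 g, loose on the counter; origin at the centre of its mouth, on its underside; mouth opens to +x, handle (18 mm wide) runs to x = -205 mm. Mouth 42.4 mm wide, tips flared from x = 10 to 23 mm, head 72 mm wide overall; back wall at x = -21 mm, so fully home on the nut the origin is on the stud axis. Balance point near x = -94 mm
- trivet: orange round silicone trivet, 170 mm across, 8 mm thick, fixed; origin at the centre of its underside
- paella_pan: small paella pan, 200 mm across, 36 mm high, standing on the trivet; origin at the centre of its underside
- pepper_mill: chrome pepper mill, 54 mm across, 145 mm high, standing; origin at the centre of its underside
- garlic_pot: white ceramic garlic pot with lid, 116 mm across, 122 mm high; origin at the centre of its underside
- locknut: the steel locknut with its lever and knob, turning about the stud above the stop nut; origin on the stud axis, 14 mm above the counter; x axis outward along the lever. It stays where it is left
Not all that is in view belongs to the job. There is more than one size of the spanner; the one meant has the size given above.

How it is judged:
By the outcome, as a careful person would: the job done as asked, in the order asked, and still so for the second after the job is handed in, with the robot touching nothing.
It also fails if it takes over 72 s, if anything falls off the work surface, if the arm or the gripper's body presses on something with over 40 N, if the wrist force passes 120 N, or if a joint passes its speed limit or range.

ROBOT

A 7-joint arm with a two-finger parallel gripper is mounted at the origin on the work surface. World frame = base frame: x ahead of the robot, y to its left, z up, the work surface at z = 0. Lengths are in mm, angles in degrees, forces in N, time in s.
With the tool pointing down it reaches from about 350 to 900 mm from the base axis. Payload 8.1 kg.
Tool frame: the origin (TCP) lies midway between the tips of the shut fingers; the grasp point (between the pads) lies r.grasp_offset behind it (r.grasp_offset is the distance from the TCP to the grasp point, in mm); z points along the fingers, y is the line along which they close (so a half turn about z gives the same grasp; the last joint's range is limited). The gripper opens to 85 mm and grips with 20 to 120 N. Pads are 22 mm wide; open, the fingers measure 114 mm over their backs; the gripper's body (76 mm by 85 mm) begins 54 mm behind the grasp point. The pads swing forward as they close: fully open they stand 13 mm farther back than shut.
Start: joints at [-68.961, 24.895, 1.432, 90.138, -0.665, 64.973, -4.303], TCP at [282.97, 557.287, 231.323] pointing down, gripper open.
Joint ranges: [-149.89, 149.89], [-25.12, 119.58], [-72.63, 75.52], [4.76, 147.25], [-75.54, 255.54], [6.69, 114.76], [-157.13, 157.13]. Speed limits (degrees/s): [127.2, 127.2, 172.46, 172.46, 180, 180, 180].

INTERFACE

Orientations are given as a 3x3 rotation matrix whose columns are the frame's x, y, z axes.
In Python, from workcell import r gives the robot as it stands. The module is installed in compiled form; this text tells all that it offers.
- The arm moves only by the shell command python3 -m crank 'ROWS' [FORCE]. ROWS is JSON, one flat list of numbers, 5 for each row, row after row: the opening, from 0 (shut) to 1 (fully open), then the shift along the world's x, y, z in m, then the turn about the world's z in rad. In form: [grip, x, y, z, twist, grip, x, y, z, twist, ...]. A call has exactly 5 rows; each row shifts and turns the commanded pose from where the row before left it; what a row does not reach is not made up. A row lasts 1/10 s, in which the tool goes at most 50 mm and 8.59 degrees, less where a joint would pass 70% of its speed; a pose out of reach is approached as far as the arm can. A call is refused whole if a number of a shift passes 0.05 or a number of a turn 0.15, either way. A call with a gripper value outside its range is refused whole. The fingers move at their own pace and stop on an object; FORCE is the grip in N (left out, the last holds). Time passes only in rows, so rows that do not move let the fingers close, or fill a call up. It gives the time, the measured TCP pose, the force, the opening and the grip force at its end, in the units of the state.
- r.get_obs(): the state, without advancing time (a new reading comes with each control period).
- r.get_image(name): name is "scene" or "top" or "wrist"; returns the picture (420x560x3 uint8, red, green, blue); there is no depth.
- r.camera_model(name): a dict with "camera_matrix" (3x3 intrinsics, pixels), "extrinsics" (4x4, takes a point from camera to world coordinates); the wrist camera has in their place "hand_eye" (4x4, takes a point from camera to tool coordinates, whose origin is the TCP and whose axes are the flange's). Camera axes: x right, y down, z forward; pixel columns grow to the right and rows downward; lengths in mm; the calibration is good to about 2 mm. A picture is of the moment at which its call begins: read the wrist's pose just before it. camera_model takes no time and is no camera call.
- r.job_done(): hands the job in; it is judged then, once.
The state is a dict: "time": time; "joints": joint angles; "qd": joint speeds; "effort": joint torques, N m; "eef_pos": TCP position; "eef_rot": TCP orientation; "ft_force": force on the tool from outside, world axes, zero at the start; "torque": the same for the moment, N m; "gripper_width": opening from 0.0 (shut) to 1.0 (fully open); "grip_force": force on a finger pad.
Only numpy, scipy, OpenCV 4.12 (cv2) and the standard library are available. Lean on these libraries where they do the work, as an engineer would, in place of code of your own. Each camera call takes 0.05 s, during which the arm holds its last target. There are 200 camera calls.

## Working session

There is one attempt and no reset: what is moved stays moved. The work goes in short steps, Python scripts to look and compute and a shell command to move; the robot and the scene stay as the last step left them, time stands still between calls to the robot, and variables do not carry over. Pictures are saved under pics/ and viewed, at most 10 in all, crops included, and the job is handed in when it is done.

```bash
mkdir -p pics
cat > h.py <<'E'
import numpy as np, cv2
from workcell import r
def snap(n,f):
    o=r.get_obs(); im=r.get_image(n); cv2.imwrite('pics/'+f,im[:,:,::-1]); return o,im
def cam(n,o=None):
    m=r.camera_model(n); K=np.array(m['camera_matrix'])
    if n=='wrist':
        T=np.eye(4);T[:3,:3]=o['eef_rot'];T[:3,3]=o['eef_pos'];E=T@np.array(m['hand_eye'])
    else: E=np.array(m['extrinsics'])
    return K,E
def pix2w(n,uv,z,o=None):
    K,E=cam(n,o); out=[]
    for u,v in uv:
        d=E[:3,:3]@np.linalg.solve(K,[u,v,1]); c=E[:3,3]; out.append(c+d*(z-c[2])/d[2])
    return np.array(out)
def w2pix(n,P,o=None):
    K,E=cam(n,o); p=np.c_[P,np.ones(len(P))]@np.linalg.inv(E).T; q=p[:,:3]@K.T; return q[:,:2]/q[:,2:]
E
python3 - <<'E'
from h import *
np.set_printoptions(precision=2,suppress=True)
o,a=snap('top','top1.png'); _,b=snap('scene','scene1.png')
print(o['time'],o['eef_pos'],o['eef_rot'],r.grasp_offset)
print(cam('top'))
E
```

```text
0.0 [282.76 556.83 230.53] [[-0.89  0.45 -0.  ]
 [ 0.45  0.89 -0.  ]
 [-0.   -0.   -1.  ]] 18.700000000000003
(array([[386.13,   0.  , 269.05],
       [  0.  , 386.13, 213.61],
       [  0.  ,   0.  ,   1.  ]]), array([[   0.  ,   -1.  ,    0.06,  449.37],
       [  -1.  ,   -0.  ,   -0.01,  -48.35],
       [   0.01,   -0.06,   -1.  , 1200.84],
       [   0.  ,    0.  ,    0.  ,    1.  ]]))
```

View pics/top1.png

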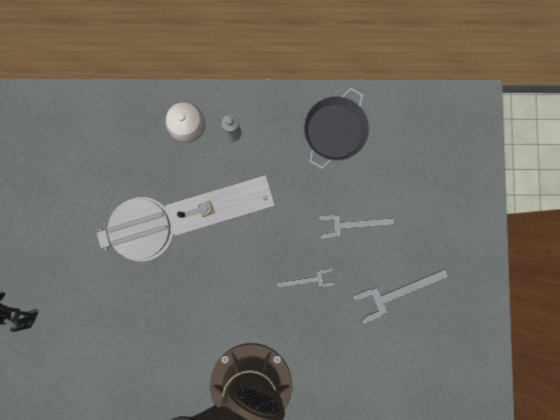

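View pics/scene1.png

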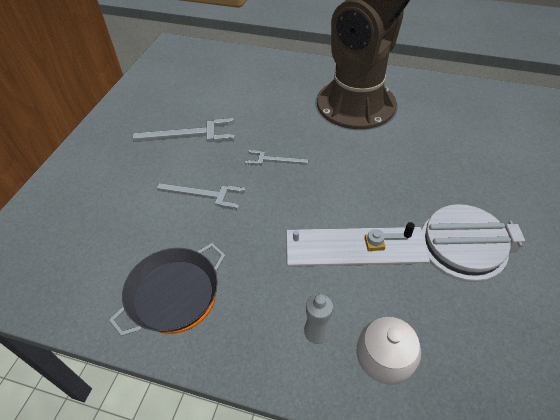

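The scene: the middle-sized spanner (top view, handle end 393,222, tips 320,216/238, ~228 mm long) is the right one. The press has its stud at about (207,209), post at (265,197), and knob at (181,214).

Run:
```python
from h import *
np.set_printoptions(precision=1,suppress=True)
print('sp tipmid, handle end',pix2w('top',[(320,227),(338,226),(393,222)],12))
print('stud',pix2w('top',[(206,208.5)],54),'post',pix2w('top',[(265,197.5)],38),'knob',pix2w('top',[(181,214)],85))
print('plate corners',pix2w('top',[(268,178),(274,205)],12))
o=r.get_obs();m=r.camera_model('wrist');print(np.array(m['hand_eye']),np.array(m['camera_matrix']))
```

```text
sp tipmid, handle end [[ 477.1 -213.6   12. ]
 [ 480.2 -269.1   12. ]
 [ 492.6 -439.2   12. ]]
stud [[530.9 131.2  54. ]] post [[565.5 -44.1  38. ]] knob [[512.7 198.4  85. ]]
plate corners [[628.9 -53.3  12. ]
 [544.9 -71.9  12. ]]
[[   0.    -1.    -0.3   69. ]
 [   1.     0.     0.    -0.6]
 [   0.    -0.3    1.  -141.7]
 [   0.     0.     0.     1. ]] [[323.9   0.  275.5]
 [  0.  323.9 211.4]
 [  0.    0.    1. ]]
```

```bash
python3 -m crank '[1,0.013,-0.034,0,-0.07,1,0.013,-0.034,0,-0.07,1,0.013,-0.034,0,-0.07,1,0.013,-0.034,0,-0.07,1,0.013,-0.034,0,-0.07]'; python3 -m crank '[1,0.013,-0.034,0,-0.07,1,0.013,-0.034,0,-0.07,1,0.013,-0.034,0,-0.07,1,0.013,-0.034,0,-0.07,1,0.013,-0.034,0,-0.07]' >/dev/null; python3 -m crank '[1,0.013,-0.034,0,-0.07,1,0.013,-0.034,0,-0.07,1,0.013,-0.034,0,-0.07,1,0.013,-0.034,0,-0.07,1,0.013,-0.034,0,-0.07]'
python3 - <<'E'
from h import *
np.set_printoptions(precision=3,suppress=True)
o,im=snap('wrist','w1.png'); np.savez('o1.npz',p=o['eef_pos'],R=o['eef_rot']);print(o['time'],o['eef_pos'],o['eef_rot'],o['joints'])
E
```

```text
time: 0.6
eef_pos: [348.2, 385.6, 231.0]
eef_rot: [[-0.68, 0.733, -0.0], [0.733, 0.68, -0.0], [-0.0, -0.001, -1.0]]
ft_force: [0.5, -0.2, -0.3]
gripper_width: 0.994
grip_force: 0.0
time: 1.6
eef_pos: [478.0, 45.8, 231.2]
eef_rot: [[-0.048, 0.999, -0.0], [0.999, 0.048, 0.0], [0.0, -0.0, -1.0]]
ft_force: [1.0, 0.4, 0.2]
gripper_width: 1.003
grip_force: 0.0
1.6 [478.02   45.841 231.227] [[-0.048  0.999 -0.   ]
 [ 0.999  0.048  0.   ]
 [ 0.    -0.    -1.   ]] [-34.084  11.459  26.602 111.294  -5.989  58.585  -2.047]
```

View pics/w1.png

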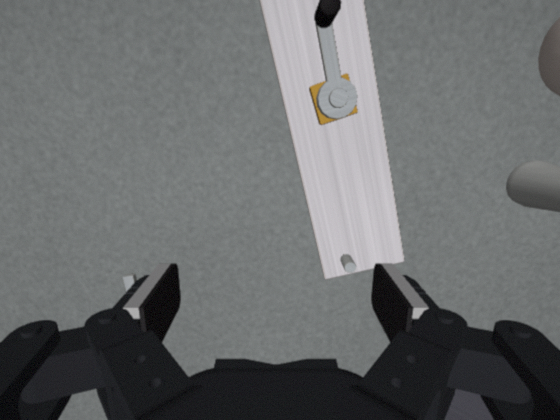

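The press: plate end corners about (325,278) and (403,262), post near (348,263), stud top (340,97), and knob top (325,8). I'll enlarge for accuracy.

Run:
```python
import cv2
im=cv2.imread('pics/w1.png');a=im[55:145,285:385];b=im[235:285,310:410]
cv2.imwrite('pics/w1c.png',cv2.resize(cv2.vconcat([a,b]),None,fx=4,fy=4,interpolation=cv2.INTER_CUBIC))
```

```text
(no output)
```

View pics/w1c.png

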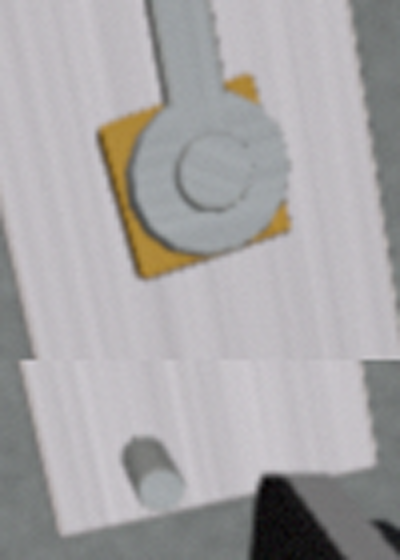

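```bash
cat > fit.py <<'E'
from h import *
from scipy.optimize import least_squares
np.set_printoptions(precision=3,suppress=True)
d=np.load('o1.npz');o=dict(eef_pos=d['p'],eef_rot=d['R'])
def Rz(a): return np.array([[np.cos(a),-np.sin(a)],[np.sin(a),np.cos(a)]])
def W(p,P):
    P=np.array(P,float); return np.c_[P[:,:2]@Rz(p[2]).T+p[:2],P[:,2]]
pts=[(0,0,54),(-19.5,-182,38),(-50,-205,12),(50,-205,12)]
obs=np.array([(338.5,98.5),(350.5,267.5),(325.5,278.7),(403.7,261.2)])
le=np.array([(285,101.2),(295,143.7)]);re=np.array([(373,55),(384.5,140)])
def res(p):
    e=(w2pix('wrist',W(p,pts),o)-obs).ravel()
    L=(pix2w('wrist',le,12,o)[:,:2]-p[:2])@Rz(p[2]);R=(pix2w('wrist',re,12,o)[:,:2]-p[:2])@Rz(p[2])
    return np.r_[e,L[:,0]+50,R[:,0]-50]
s=least_squares(res,[531,131,.24]);print('press',s.x,np.degrees(s.x[2]),s.fun)
p=s.x
n=(pix2w('wrist',[(309.5,87.7),(348,73.2),(357.5,112.5),(321.5,124.5)],28,o)[:,:2]-p[:2])@Rz(p[2]);print('nut',n)
e=np.diff(n[[0,1,2,3,0]],axis=0);print(np.degrees(np.arctan2(e[:,1],e[:,0])))
k=pix2w('wrist',[(328,1),],85,o);print('knob',k)
E
python3 fit.py
```

```text
press [532.237 137.802   0.294] 16.830409018748636 [ 0.62  -1.837 -0.38   0.019 -1.049  1.596  1.68   1.08   1.845  2.134
 -0.739 -2.345]
nut [[-22.034  15.946]
 [ 17.719  19.865]
 [ 20.317 -19.038]
 [-17.667 -21.732]]
[   5.629  -86.18  -175.944   96.611]
knob [[510.725 205.326  85.   ]]
```

```bash
python3 -m crank '[1,0,-0.035,0,0,1,0,-0.035,0,0,1,0,-0.035,0,0,1,0,-0.035,0,0,1,0,-0.035,0,0]'>/dev/null;python3 -m crank '[1,0,-0.035,0,0,1,0,-0.035,-0.01,0,1,0,-0.035,-0.02,0,1,0,-0.035,-0.03,0,1,0,0,0,0]'
python3 - <<'E'
from h import *
np.set_printoptions(precision=3,suppress=True)
o,im=snap('wrist','w2.png'); np.savez('o2.npz',p=o['eef_pos'],R=o['eef_rot']);print(o['time'],o['eef_pos'],o['eef_rot'])
E
```

```text
time: 2.65
eef_pos: [474.8, -271.8, 168.1]
eef_rot: [[-0.045, 0.999, -0.005], [0.999, 0.045, -0.001], [-0.001, -0.005, -1.0]]
ft_force: [-0.8, -1.1, -0.0]
gripper_width: 1.001
grip_force: 0.0
2.65 [ 474.794 -271.795  168.057] [[-0.045  0.999 -0.005]
 [ 0.999  0.045 -0.001]
 [-0.001 -0.005 -1.   ]]
```

View pics/w2.png

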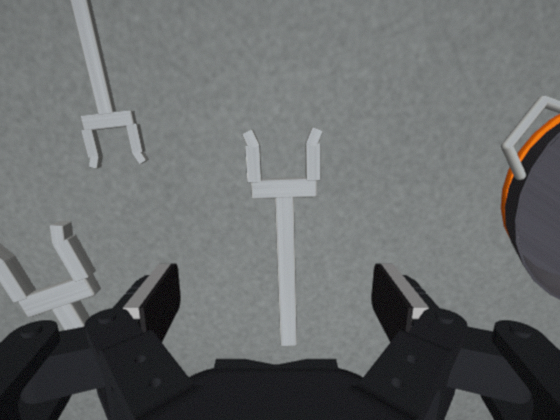

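The right spanner is centred in the view: handle end (288,345), handle–head joint (285,198), and tips (249,131) and (318,129).

Run:
```python
from h import *
np.set_printoptions(precision=2,suppress=True)
d=np.load('o2.npz');o=dict(eef_pos=d['p'],eef_rot=d['R'])
P=pix2w('wrist',[(288,343),(285,198),(249,131),(318,129),(251,183),(317,181)],12,o)[:,:2];print(P)
e=P[0];t=(P[2]+P[3])/2;print('len',np.linalg.norm(t-e),'headw',np.linalg.norm(P[5]-P[4]),'yaw handle',np.degrees(np.arctan2(*(P[1]-e)[::-1])),'yaw all',np.degrees(np.arctan2(*(t-e)[::-1])))
u=(t-e)/np.linalg.norm(t-e);print('origin',t-23*u,e+205*u,'grasp -100',(t-123*u+e+105*u)/2, 'tool yaw',np.degrees(np.arctan2(o['eef_rot'][1][0],o['eef_rot'][0][0])))
```

```text
[[ 494.54 -434.67]
 [ 482.62 -274.16]
 [ 447.19 -214.3 ]
 [ 508.56 -209.73]
 [ 450.17 -261.31]
 [ 511.46 -256.53]]
len 223.28301093101405 headw 61.479685426646554 yaw handle 94.2472023093774 yaw all 94.2802236343678
origin [ 479.59 -234.95] [ 479.24 -230.24] grasp -100 [ 486.88 -332.32] tool yaw 92.5735980658293
```

```bash
python3 -m crank '[1,0.0024,-0.0121,-0.024,0.006,1,0.0024,-0.0121,-0.024,0.006,1,0.0024,-0.0121,-0.024,0.006,1,0.0024,-0.0121,-0.024,0.006,1,0.0024,-0.0121,-0.024,0.006]';python3 -m crank '[1,0,0,-0.01,0,1,0,0,-0.01,0,1,0,0,-0.01,0,1,0,0,-0.01,0,1,0,0,0,0]'
```

```text
time: 3.2
eef_pos: [491.2, -327.0, 50.9]
eef_rot: [[-0.083, 0.997, 0.001], [0.997, 0.083, 0.001], [0.001, 0.001, -1.0]]
ft_force: [0.5, -0.3, 0.3]
gripper_width: 1.004
grip_force: 0.0
time: 3.7
eef_pos: [489.7, -327.1, 10.5]
eef_rot: [[-0.082, 0.997, -0.001], [0.997, 0.082, 0.001], [0.001, -0.001, -1.0]]
ft_force: [0.0, 0.5, 1.0]
gripper_width: 1.0
grip_force: 0.0
```

```bash
python3 -m crank '[1,-0.003,-0.005,-0.004,-0.006,1,0,0,-0.0025,0,0.5,0,0,0,0,0,0,0,0,0,0,0,0,0,0]' 60;python3 -m crank '[0,0,0,0,0,0,0,0,0,0,0,0,0,0,0,0,0,0,0,0,0,0,0,0,0]'
```

```text
time: 4.2
eef_pos: [487.2, -333.2, 5.0]
eef_rot: [[-0.075, 0.997, 0.0], [0.997, 0.075, -0.0], [-0.0, 0.0, -1.0]]
ft_force: [0.9, -0.2, -0.1]
gripper_width: 0.517
grip_force: 0.0
time: 4.7
eef_pos: [487.2, -333.3, 5.2]
eef_rot: [[-0.075, 0.997, 0.0], [0.997, 0.075, -0.0], [-0.0, 0.0, -1.0]]
ft_force: [-0.8, 1.1, 4.8]
gripper_width: 0.189
grip_force: 59.1
```

```bash
python3 -m crank '[0,0,0,0.005,0,0,0,0,0.01,0,0,0,0,0.015,0,0,0,0,0.015,0,0,0,0,0.015,0]';python3 -m crank '[0,0.007,0.02,0,0.029,0,0.011,0.035,0,0.029,0,0.011,0.035,0,0.029,0,0.011,0.035,0,0.029,0,0.011,0.035,0,0.029]';python3 -m crank '[0,0.011,0.035,0,0.029,0,0.011,0.035,0,0.029,0,0.011,0.035,0,0.029,0,0.011,0.035,0,0.029,0,0.006,0.025,0,0.029]'; python3 -m crank '[0,0,0,0,0,0,0,0,0,0,0,0,0,0,0,0,0,0,0,0,0,0,0,0,0]'
python3 - <<'E'
from h import *
np.set_printoptions(precision=3,suppress=True)
o,im=snap('wrist','w3.png'); np.savez('o3.npz',p=o['eef_pos'],R=o['eef_rot']);print(o['time'],o['eef_pos'],o['eef_rot'])
E
```

```text
time: 5.2
eef_pos: [487.2, -333.4, 66.6]
eef_rot: [[-0.075, 0.997, 0.001], [0.997, 0.075, -0.0], [-0.001, 0.001, -1.0]]
ft_force: [0.3, 0.2, -2.4]
gripper_width: 0.188
grip_force: 59.0
time: 5.7
eef_pos: [538.6, -171.9, 66.1]
eef_rot: [[-0.219, 0.976, 0.001], [0.976, 0.219, -0.0], [-0.0, 0.001, -1.0]]
ft_force: [-0.3, -0.2, -3.1]
gripper_width: 0.187
grip_force: 59.0
time: 6.2
eef_pos: [589.1, -5.0, 66.0]
eef_rot: [[-0.36, 0.933, 0.002], [0.933, 0.36, 0.001], [0.0, 0.002, -1.0]]
ft_force: [0.1, -0.9, -2.1]
gripper_width: 0.187
grip_force: 59.0
time: 6.7
eef_pos: [587.8, -9.4, 65.1]
eef_rot: [[-0.355, 0.935, 0.0], [0.935, 0.355, -0.0], [-0.0, 0.0, -1.0]]
ft_force: [-0.5, -0.2, -2.3]
gripper_width: 0.185
grip_force: 59.0
6.7 [587.826  -9.355  65.062] [[-0.355  0.935  0.   ]
 [ 0.935  0.355 -0.   ]
 [-0.     0.    -1.   ]]
```

View pics/w3.png

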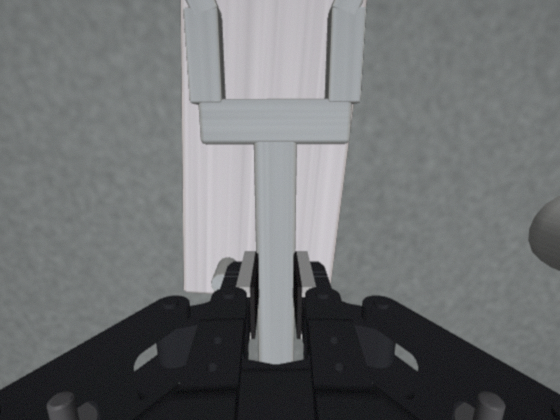

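Spanner is straight in the grip (handle on column 275, mouth back wall at row ~100). The plate edges run (182,20)-(184,285) and (352,110)-(336,260), with a corner at (184,292). I'll cross-check the press pose with these.

```bash
cat >> fit.py <<'E'
print('--view3')
d=np.load('o3.npz');o3=dict(eef_pos=d['p'],eef_rot=d['R'])
print('spanner back wall, joint',pix2w('wrist',[(275,100),(275,142)],72,o3)[:,:2])
T=d['p'][:2];print('tcp',T)
v=[(182,20),(184,285),(184,292),(352,110),(336,260)]
print((pix2w('wrist',v,12,o3)[:,:2]-p[:2])@Rz(p[2]))
im=cv2.imread('pics/top1.png');hsv=cv2.cvtColor(im,cv2.COLOR_BGR2HSV)
pl=[(-50,-205,12),(50,-205,12),(-50,-110,12),(50,-110,12),(0,0,54),(0,70,85),(-19.5,-182,38)]
print(w2pix('top',W(p,pl)))
E
python3 fit.py
python3 - <<'E'
import cv2
im=cv2.imread('pics/top1.png')[165:245,160:285]
cv2.imwrite('pics/top1c.png',cv2.resize(im,None,fx=6,fy=6,interpolation=cv2.INTER_CUBIC))
E
```

```text
press [532.109 137.997   0.294] 16.827824619493878 [ 0.628 -1.855 -0.375  0.022 -1.05   1.61   1.679  1.086  1.843  2.133
 -0.73  -2.34 ]
nut [[-22.039  15.939]
 [ 17.719  19.86 ]
 [ 20.316 -19.046]
 [-17.671 -21.74 ]]
[   5.632  -86.181 -175.942   96.612]
knob [[510.587 205.506  85.   ]]
--view3
spanner back wall, joint [[560.132  61.585]
 [565.901  46.432]]
tcp [587.826  -9.355]
[[ -48.179  -40.983]
 [ -48.117 -198.987]
 [ -48.151 -204.232]
 [  48.795  -80.258]
 [  50.961 -173.783]]
[[274.274 205.423]
 [264.931 174.646]
 [244.781 214.291]
 [235.552 183.418]
 [203.728 208.091]
 [178.706 214.292]
 [264.248 197.302]]
```

View pics/top1c.png

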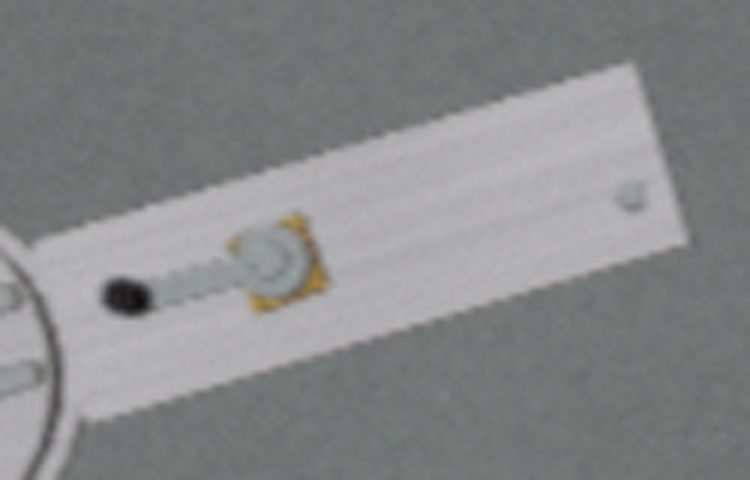

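```bash
python3 -m crank '[0,0,0,-0.013,0,0,0,0,-0.013,0,0,0,0,-0.011,0,0,0,0,-0.006,0,0,0,0,-0.003,0]'; python3 -m crank '[0,0,0,-0.001,0,0,0,0,0,0,0,0,0,0,0,0,0,0,0,0,0,0,0,0,0]'
```

```text
time: 7.25
eef_pos: [587.3, -8.3, 17.6]
eef_rot: [[-0.357, 0.934, -0.002], [0.934, 0.357, -0.0], [0.0, -0.002, -1.0]]
ft_force: [-0.4, -0.5, -2.6]
gripper_width: 0.187
grip_force: 59.0
time: 7.75
eef_pos: [588.2, -8.2, 18.1]
eef_rot: [[-0.357, 0.934, 0.001], [0.934, 0.357, 0.0], [-0.0, 0.001, -1.0]]
ft_force: [-0.1, -0.7, -2.8]
gripper_width: 0.185
grip_force: 59.0
```

```bash
python3 -m crank '[0,-0.0025,0.0065,0,0,0,-0.0025,0.0065,0,0,0,-0.0025,0.0065,0,0,0,-0.0018,0.0047,0,0,0,-0.0018,0.0047,0,0]'; python3 -m crank '[0,-0.0014,0.0037,0,0,0,-0.0014,0.0037,0,0,0,-0.0011,0.0028,0,0,0,-0.0007,0.0019,0,0,0,0,0,0,0]'
```

```text
time: 8.25
eef_pos: [576.6, 21.5, 17.8]
eef_rot: [[-0.357, 0.934, -0.0], [0.934, 0.357, 0.0], [0.0, 0.0, -1.0]]
ft_force: [-0.6, 0.2, -2.6]
gripper_width: 0.186
grip_force: 59.0
time: 8.75
eef_pos: [572.2, 33.1, 17.8]
eef_rot: [[-0.357, 0.934, -0.0], [0.934, 0.357, 0.0], [0.0, -0.0, -1.0]]
ft_force: [0.1, -0.3, -2.4]
gripper_width: 0.185
grip_force: 59.0
```

```bash
python3 -m crank '[0,-0.0007,0.0019,0,0,0,-0.0007,0.0019,0,0,0,-0.0007,0.0019,0,0,0,-0.0007,0.0019,0,0,0,0,0,0,0]'; python3 -m crank '[0,-0.0006,0.0014,0,0,0,-0.0006,0.0014,0,0,0,-0.0003,0.0009,0,0,0,0,0,0,0,0,0,0,0,0]'
```

```text
time: 9.25
eef_pos: [569.3, 40.9, 17.8]
eef_rot: [[-0.357, 0.934, -0.0], [0.934, 0.357, 0.0], [0.0, -0.0, -1.0]]
ft_force: [-0.0, -0.0, -2.5]
gripper_width: 0.19
grip_force: 59.0
time: 9.75
eef_pos: [568.0, 44.1, 17.8]
eef_rot: [[-0.357, 0.934, 0.0], [0.934, 0.357, -0.0], [-0.0, 0.0, -1.0]]
ft_force: [0.4, -0.8, -1.9]
gripper_width: 0.185
grip_force: 59.0
```

```bash
for i in 1 2; do python3 -m crank '[0,-0.0004,0.0009,0,0,0,0,0,0,0,0,-0.0004,0.0009,0,0,0,0,0,0,0,0,0,0,0,0]' | grep -E "pos|ft"; done
```

```text
eef_pos: [567.2, 45.9, 17.8]
ft_force: [-0.4, 0.0, -2.3]
eef_pos: [566.9, 46.5, 18.0]
ft_force: [2.1, -4.9, -2.7]
```

```bash
python3 -m crank '[0,-0.0004,0.0009,0,0,0,0,0,0,0,0,0,0,0,0,0,0,0,0,0,0,0,0,0,0]' | grep -E "pos|ft"
python3 - <<'E'
from h import *
_,b=snap('scene','s2.png');cv2.imwrite('pics/s2c.png',cv2.resize(b[200:290,270:440,::-1],None,fx=4.5,fy=4.5,interpolation=cv2.INTER_CUBIC))
E
```

```text
eef_pos: [566.9, 46.5, 18.1]
ft_force: [2.6, -8.4, -2.8]
```

View pics/s2c.png

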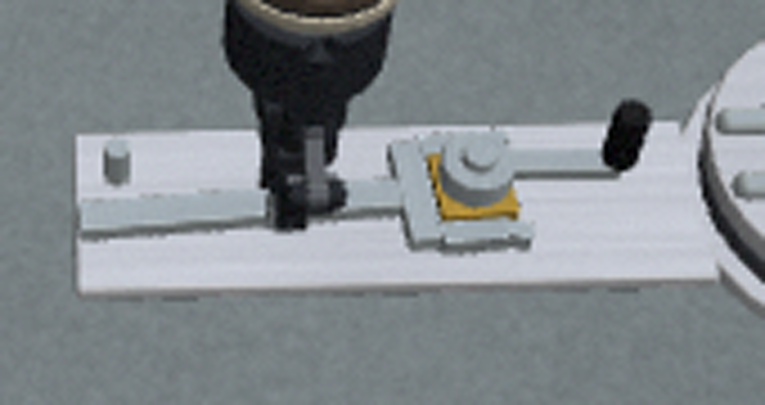

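Spanner is home: the nut sits against the mouth's back wall, and the handle lies beside the post (top-left) with a gap. Next I'll set it down and release.

```bash
python3 -m crank '[0,0.0002,-0.0005,-0.0005,0,0,0,0,-0.0005,0,0,0,0,0,0,0,0,0,0,0,0,0,0,0,0]' | grep -E "pos|ft";python3 -m crank '[0.2,0,0,0,0,0.25,0,0,0,0,0.35,0,0,0,0,0.45,0,0,0,0,0.5,0,0,0,0]' ;python3 -m crank '[0.5,0,0,0.005,0,0.5,0,0,0.015,0,0.5,0,0,0.04,0,0.5,0,0,0.045,0,0.5,0,0,0.045,0]'
python3 - <<'E'
from h import *
o,im=snap('wrist','w4.png'); np.savez('o4.npz',p=o['eef_pos'],R=o['eef_rot'])
E
```

```text
eef_pos: [566.9, 46.5, 17.2]
ft_force: [2.3, -5.4, -0.3]
time: 12.3
eef_pos: [566.1, 48.5, 16.9]
eef_rot: [[-0.357, 0.934, 0.0], [0.934, 0.357, 0.0], [0.0, 0.0, -1.0]]
ft_force: [0.5, 0.5, 0.1]
gripper_width: 0.495
grip_force: 0.0
time: 12.8
eef_pos: [565.8, 47.8, 169.5]
eef_rot: [[-0.356, 0.934, 0.0], [0.934, 0.356, -0.0], [-0.0, 0.0, -1.0]]
ft_force: [1.5, 0.6, -0.2]
gripper_width: 0.501
grip_force: 0.0
```

View pics/w4.png

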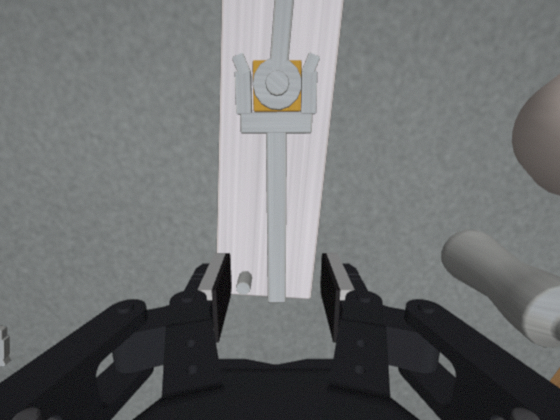

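Run:
```python
from h import *
np.set_printoptions(precision=2,suppress=True)
d=np.load('o4.npz');o=dict(eef_pos=d['p'],eef_rot=d['R'])
s=pix2w('wrist',[(277,82)],54,o)[0];L=pix2w('wrist',[(283.5,2),(279.5,57)],48,o)
print('stud',s,'nutmid',pix2w('wrist',[(277.5,86)],28,o)[0],'lever az',np.degrees(np.arctan2(*(L[0]-L[1])[:2])),'spanner az',np.degrees(np.arctan2(*np.diff(pix2w('wrist',[(277,297),(276,135)],24,o),axis=0)[0][:2])))
t=pix2w('top',[(205.3,207.5)],54)[0];k=pix2w('top',[(181.2,214.5)],85)[0];print('top',t,k,np.degrees(np.arctan2(*(k-t)[:2])))
```

```text
stud [532.22 137.27  54.  ] nutmid [532.81 137.14  28.  ] lever az -16.590165742895667 spanner az -21.32669326905353
top [533.88 133.35  54.  ] [511.25 197.8   85.  ] -19.345692436765752
```

Spanner fully home, with its handle beside the post on its free side. On to the knob.

```bash
python3 -m crank '[0.5,-0.0108,0.031,0,-0.013,0.5,-0.0108,0.031,0,-0.013,0.5,-0.0108,0.031,0,-0.013,0.5,-0.0108,0.031,0,-0.013,0.5,-0.0108,0.031,0,-0.013]' 100; python3 -m crank '[0.5,0,0,-0.02,0,0.5,0,0,-0.02,0,0.5,0,0,0,0,0.5,0,0,0,0,0.5,0,0,0,0]'
python3 - <<'E'
from h import *
o,im=snap('wrist','w5.png'); np.savez('o5.npz',p=o['eef_pos'],R=o['eef_rot']);print(o['eef_pos'])
E
```

```text
time: 13.35
eef_pos: [511.7, 204.2, 168.1]
eef_rot: [[-0.295, 0.956, 0.001], [0.956, 0.295, 0.001], [0.0, 0.001, -1.0]]
ft_force: [0.7, 0.3, -0.1]
gripper_width: 0.502
grip_force: 0.0
time: 13.85
eef_pos: [513.0, 203.0, 128.2]
eef_rot: [[-0.295, 0.956, 0.002], [0.956, 0.295, 0.001], [0.0, 0.002, -1.0]]
ft_force: [-0.2, 0.1, -0.3]
gripper_width: 0.498
grip_force: 0.0
[512.97258983 202.97845427 128.20825515]
```

View pics/w5.png

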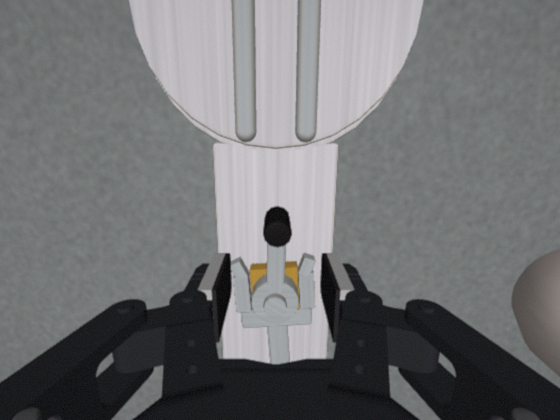

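Knob top is at (278,232), on the gripper's centre column, and the nut sits inside the spanner's jaws.

```bash
python3 - <<'E'
from h import *
d=np.load('o5.npz');o=dict(eef_pos=d['p'],eef_rot=d['R']);print(pix2w('wrist',[(278,233)],85,o),pix2w('wrist',[(276,302)],54,o))
E
python3 -m crank '[0.5,0,0,-0.02,0,0.5,0,0,-0.02,0,0.5,0,0,-0.02,0,0.5,0,0,-0.01,0,0.5,0,0,-0.005,0]'
```

```text
[[513.26483511 205.94933092  85.        ]] [[531.73100977 142.5663061   54.        ]]
time: 14.4
eef_pos: [512.2, 202.9, 51.6]
eef_rot: [[-0.295, 0.955, -0.0], [0.955, 0.295, -0.0], [-0.0, -0.0, -1.0]]
ft_force: [0.1, 0.4, -0.3]
gripper_width: 0.501
grip_force: 0.0
```

```bash
python3 - <<'E'
import numpy as np
f=np.arange(-.297,1.25,.05);d=68.6*np.diff(np.c_[np.sin(f),np.cos(f)],axis=0)
for a,b in zip(f,d): print('%.3f  %.2f %.2f'%(a,*b))
E
python3 -m crank '[0.4,0,0,0,0,0.3,0,0,0,0,0.3,0,0,0,0,0.3,0,0,0,0,0.3,0,0,0,0]'
```

```text
-0.297  3.30 0.92
-0.247  3.35 0.76
-0.197  3.38 0.59
-0.147  3.40 0.42
-0.097  3.42 0.25
-0.047  3.43 0.08
0.003  3.43 -0.10
0.053  3.42 -0.27
0.103  3.40 -0.44
0.153  3.38 -0.61
0.203  3.34 -0.78
0.253  3.30 -0.94
0.303  3.25 -1.10
0.353  3.19 -1.27
0.403  3.12 -1.42
0.453  3.05 -1.58
0.503  2.96 -1.73
0.553  2.87 -1.87
0.603  2.78 -2.02
0.653  2.67 -2.15
0.703  2.56 -2.28
0.753  2.44 -2.41
0.803  2.32 -2.53
0.853  2.19 -2.64
0.903  2.06 -2.75
0.953  1.92 -2.84
1.003  1.77 -2.94
1.053  1.62 -3.02
1.103  1.47 -3.10
1.153  1.31 -3.17
time: 14.9
eef_pos: [512.3, 203.2, 52.2]
eef_rot: [[-0.296, 0.955, 0.001], [0.955, 0.296, 0.0], [0.0, 0.001, -1.0]]
ft_force: [-0.6, -0.2, 0.0]
gripper_width: 0.303
grip_force: 0.0
```

```bash
python3 -m crank '[0.3,0.0033,0.0009,0,-0.05,0.3,0.0033,0.0008,0,-0.05,0.3,0.0034,0.0006,0,-0.05,0.3,0.0034,0.0004,0,-0.05,0.3,0,0,0,0]'
```

```text
time: 15.4
eef_pos: [525.8, 205.9, 51.9]
eef_rot: [[-0.099, 0.995, 0.0], [0.995, 0.099, -0.0], [-0.0, 0.0, -1.0]]
ft_force: [-1.1, -0.5, 0.5]
gripper_width: 0.302
grip_force: 0.0
```

```bash
python3 -m crank '[0.3,0.0034,0.0003,0,-0.05,0.3,0.0034,0.0001,0,-0.05,0.3,0,0,0,0,0.3,0,0,0,0,0.3,0,0,0,0]' | grep -E "time|pos|ft|grip"; python3 -m crank '[0.3,0.0034,-0.0001,0,-0.05,0.3,0.0034,-0.0003,0,-0.05,0.3,0,0,0,0,0.3,0,0,0,0,0.3,0,0,0,0]' | grep -E "pos|ft|grip"
```

```text
time: 15.9
eef_pos: [532.3, 206.2, 51.9]
ft_force: [0.8, 0.1, -0.2]
gripper_width: 0.299
grip_force: 0.0
eef_pos: [539.1, 205.8, 51.9]
ft_force: [0.1, -0.1, 0.3]
gripper_width: 0.299
grip_force: 0.0
```

```bash
python3 -m crank '[0.3,0,0,0,0,0.3,0,0,0,0,0.3,0,0,0,0,0.3,0.0034,-0.0004,0,-0.05,0.3,0.0034,-0.0006,0,-0.05]' | grep -E "time|pos|ft|grip"
python3 - <<'E'
from h import *
o,im=snap('wrist','w6.png')
g=im.max(2)[150:290,235:320]; m=(g<60).astype(np.uint8); n,l,s,c=cv2.connectedComponentsWithStats(m)
for i in range(1,n):
    if s[i,4]>60: print(s[i,:5],c[i])
a=im[150:290,235:320].astype(int);b=(a[:,:,0]-a[:,:,2]>60);print('brass',b.sum(),np.argwhere(b).mean(0))
print(o['ft_force'],o['eef_pos'])
E
```

```text
time: 16.9
eef_pos: [545.6, 204.9, 51.8]
ft_force: [-0.9, -0.2, 0.4]
gripper_width: 0.298
grip_force: 0.5
[   2   98   50   42 1675] [ 27.7958209  121.51164179]
[ 68 102  12  38 302] [ 72.37086093 124.66887417]
brass 0 [nan nan]
[-0.90919127 -0.16628693  0.41911245] [545.63019107 204.87936172  51.78457107]<stdin>:6: RuntimeWarning: Mean of empty slice.
  ret = um.true_divide(
```

```bash
python3 -m crank '[0.3,0,0,0,0,0.3,0,0,0,0,0.3,0,0,0,0,0.3,0.0033,-0.0008,0,-0.05,0.3,0.0033,-0.0009,0,-0.05]' | grep -E "pos|ft|grip_f"; python3 -m crank '[0.3,0,0,0,0,0.3,0,0,0,0,0.3,0,0,0,0,0.3,0.0032,-0.0011,0,-0.05,0.3,0.0032,-0.0013,0,-0.05]' | grep -E "time|pos|ft|grip_f"
```

```text
eef_pos: [551.5, 203.4, 51.6]
ft_force: [-2.5, 1.1, 0.3]
grip_force: 1.4
time: 17.95
eef_pos: [557.8, 201.2, 51.6]
ft_force: [-4.3, 1.9, 1.6]
grip_force: 2.2
```

```bash
python3 -m crank '[0.3,0,0,0,0,0.3,0.0031,-0.0014,0,-0.05,0.3,0,0,0,0,0.3,0,0,0,0,0.3,0,0,0,0]' | grep -E "pos|ft|grip_f"; python3 -m crank '[0.3,0.003,-0.0016,0,-0.05,0.3,0,0,0,0,0.3,0,0,0,0,0.3,0,0,0,0,0.3,0,0,0,0]' | grep -E "time|pos|ft|grip_f"
```

```text
eef_pos: [561.7, 199.6, 51.8]
ft_force: [-3.1, 2.9, 0.9]
grip_force: 2.2
time: 18.95
eef_pos: [565.1, 197.8, 51.9]
ft_force: [-3.4, 2.9, 1.2]
grip_force: 1.9
```

```bash
python3 -m crank '[0.3,0.003,-0.0017,0,-0.05,0.3,0,0,0,0,0.3,0,0,0,0,0.3,0,0,0,0,0.3,0,0,0,0]' | grep -E "pos|ft|grip_f"; python3 -m crank '[0.3,0.0029,-0.0019,0,-0.05,0.3,0,0,0,0,0.3,0,0,0,0,0.3,0,0,0,0,0.3,0,0,0,0]' | grep -E "time|pos|ft|grip_f"
```

```text
eef_pos: [567.1, 196.6, 51.6]
ft_force: [-4.6, 4.3, 2.0]
grip_force: 3.3
time: 19.95
eef_pos: [568.7, 195.6, 51.3]
ft_force: [-9.4, 6.5, 3.4]
grip_force: 5.4
```

```bash
for i in 1 2 3; do python3 -m crank '[0.3,0,0,0,0,0.3,0,0,0,0,0.3,0,0,0,0,0.3,0,0,0,0,0.3,0,0,0,0]' | grep -E "pos|ft|width"; done; python3 -c "
from workcell import r
o=r.get_obs();print(o['time'],o['torque'],o['eef_rot'])"
```

```text
eef_pos: [568.7, 195.6, 51.3]
ft_force: [-8.6, 5.2, 3.0]
gripper_width: 0.3
eef_pos: [568.7, 195.6, 51.3]
ft_force: [-8.3, 6.3, 2.4]
gripper_width: 0.295
eef_pos: [568.6, 195.6, 51.3]
ft_force: [-8.9, 6.3, 3.1]
gripper_width: 0.299
21.45 [1.32897734 1.94921033 0.05454495] [[ 0.56301691  0.82643444 -0.00425134]
 [ 0.8264445  -0.56301633  0.00144573]
 [-0.00119877 -0.00432747 -0.99998992]]
```

Steady 10.7 N along the tangent with no movement, so the lever is solid and within 9–12 N. Releasing.

```bash
python3 -m crank '[0.35,-0.001,0.0006,0,0,0.4,-0.001,0.0006,0,0,0.5,0,0,0,0,0.55,0,0,0,0,0.55,0,0,0,0]'; python3 -m crank '[0.55,0,0,0.01,0,0.55,0,0,0.03,0,0.55,0,0,0.04,0,0.55,0,0,0.04,0,0.55,0,0,0,0]'
python3 -m crank '[0.55,-0.02,-0.025,0.02,0,0.55,-0.02,-0.025,0.02,0,0.55,-0.02,-0.025,0,0,0.55,-0.02,-0.025,0,0,0.55,-0.02,-0.025,0,0]' >/dev/null; python3 -m crank '[0.55,-0.03,-0.03,0,0,0.55,-0.03,-0.03,0,0,0.55,0,0,0,0,0.55,0,0,0,0,0.55,0,0,0,0]'
python3 - <<'E'
from h import *
np.set_printoptions(precision=1,suppress=True)
_,t=snap('top','top9.png')
a=cv2.imread('pics/top1.png').astype(int);d=np.abs(a-t[:,:,::-1]).max(2)>40
m=d.astype(np.uint8);n,l,s,c=cv2.connectedComponentsWithStats(m)
print([ (s[i].tolist()) for i in range(1,n) if s[i,4]>15])
v=t.max(2)
ys,xs=np.nonzero((v<40)&(l>=0)); k=(xs>150)&(xs<215)&(ys>170)&(ys<225); print('knob px',xs[k].mean(),ys[k].mean(),k.sum(),pix2w('top',[(xs[k].mean(),ys[k].mean())],67))
E
```

```text
time: 21.95
eef_pos: [569.7, 194.9, 52.1]
eef_rot: [[0.565, 0.825, 0.001], [0.825, -0.565, -0.0], [0.0, 0.001, -1.0]]
ft_force: [-0.1, 0.1, 0.4]
gripper_width: 0.55
grip_force: 0.0
time: 22.45
eef_pos: [572.4, 195.2, 177.8]
eef_rot: [[0.565, 0.825, 0.008], [0.825, -0.565, 0.003], [0.007, 0.005, -1.0]]
ft_force: [-0.9, -0.7, -0.3]
gripper_width: 0.551
grip_force: 0.0
time: 23.45
eef_pos: [409.8, 10.9, 212.2]
eef_rot: [[0.564, 0.826, 0.001], [0.826, -0.564, 0.0], [0.001, 0.001, -1.0]]
ft_force: [0.8, 0.2, 1.1]
gripper_width: 0.548
grip_force: 0.0
[[179, 195, 8, 6, 39], [176, 211, 14, 7, 64], [180, 227, 83, 189, 9542], [0, 292, 5, 9, 34], [0, 303, 38, 29, 634], [242, 345, 15, 11, 90], [222, 371, 35, 25, 82], [193, 406, 24, 13, 80], [241, 410, 14, 10, 68]]
knob px 182.9090909090909 197.63636363636363 11 [[562.  197.4  67. ]]
```

```bash
python3 -c "
from workcell import r
print(r.job_done())"
```

```text
the job is handed in; nothing more can be done
None
```

The spanner is home on the stop nut with its handle beside the post, and the lever is solid and was tightened with about 10.7 N. The job is handed in at about 23.5 s, and the spanner's final pose was not re-imaged after tightening.

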